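Lock the press-and-turn lid on a leaning sweet canister

TASK

One of the three leaning porcelain canisters has been left open: take its steel lid from the counter by the wooden grip and set it square on the leaning mouth so that its lugs go through the gaps in the collar. Press it down against the springy seal, turn it clockwise until the lugs meet the stop and let it spring up, so that it stays locked like the lids on its neighbours. Leave the small jar and the gift box in front where they stand.

Things in the scene. Friction and masses are not known exactly. Their poses are not given: they have to be found in the camera images.
- cap: Loose steel lid, 100 mm across, 57 mm high with its grip, standing rim down on the counter. Origin: centre of its skirt's lower edge; z out through its top; x along the grip. Skirt inside 92 mm across; underside of the top 22 mm above the origin. Inside the skirt, at +x and -x, are two lugs 40 degrees wide, 2.5 to 8.5 mm above the origin, reaching in to a radius of 38 mm. 130 to 250 g.
- cap_grip (a point): Middle of the lid's dark wooden grip bar, on the lid's axis, 43 mm above the lid's origin. The bar is 62 mm long (lid's x, in line with the lugs), 14 mm thick (lid's y: pinch it across this) and stands 28 to 57 mm above the lid's origin; the lid's steel top lies at 28 mm.
- canister_rim: Steel neck of the open white canister, fixed on a wooden stand, leaning 35 degrees towards the stand's front, which looks roughly to the robot. Origin: centre of the neck's top edge, 190 mm above the counter; z out of the mouth along the axis, y level, x up the slope. Neck 72 mm across, 66 at the edge. Lid origin along this z: -14 mm touching the seal, -22 mm hard down on the neck.
- gap (a point): Middle of the lower gap in the collar round the neck (on the rim's -x side); the other gap is opposite, at +x. Collar 88 mm across, top 3 mm under the neck's edge; gaps 64 degrees wide. The lid goes on with its grip bar along the rim's x, either end up. Turning it anticlockwise is blocked.
- notch (a point): Middle of the notch under the collar, 70 degrees clockwise (seen from outside; negative about the rim's z) from the lower gap; another opposite. Between gap and notch a lip hangs 3 mm lower: lid origin must be at rim z -20 mm or lower to turn past it. Notch 48 degrees wide (lugs 40), then a solid stop. Let go there, the lid springs up to rim z -17 mm: locked, turned 66 to 74 degrees.
- seal (a joint): Black rubber ring standing 8 mm above the open neck's edge, 67 mm across, sprung along the axis. Value in m: 0 relaxed, grows as the lid presses it in, 0.008 with the lid hard down on the neck. Pushes back with 2 N plus 1 N per mm. 0.003 when locked; 0.006 or more lets the lugs pass the lip.
- mini_jar: Small white jar with a grey lid, 62 mm across, 78 mm high, loose; origin at the centre of its underside. Bystander.
- gift_box: Ribboned gift box, 74 x 104 mm, 46 mm high, loose; origin at the centre of its underside, long side along its y. Bystander.
- closed_a_rim: Neck of a closed canister next to the open one, same shape and frame as canister_rim; its lid is fixed on, locked (bar turned 70 degrees clockwise from the slope). Bystander, fixed.
- closed_b_rim: Neck of the other closed canister, just like closed_a_rim. Bystander, fixed.

How it is judged:
On the way, in this order (a step that is already met when the one before it is completed fails the run):
1. the lid is lifted clear of the counter (height (world z) of cap above 0.06 m), for 0.1 s.
2. the lid is over the neck with its lugs in the gaps of the collar and the seal is pressed in (value of joint seal above 0.005 m and z of cap in the frame of canister_rim below -0.0175 m and angle between the x axis of cap and the x axis of canister_rim, either way round below 0.35 rad).
At the end, for the whole second after the job is handed in: The lid is locked on the open canister: turned 62 to 80 degrees clockwise from the gaps, its origin 15.3 to 18.7 mm below the neck's edge, centred within 4 mm, square within 0.08 rad, pressing the seal in by 1.5 mm or more, at rest; small jar and gift box within 40 mm of their start (z of cap in the frame of canister_rim between -0.0187 and -0.0153 m and x of cap in the frame of canister_rim between -0.004 and 0.004 m and y of cap in the frame of canister_rim between -0.004 and 0.004 m and angle between the z axis of cap and the z axis of canister_rim, either way round below 0.08 rad and angle between the x axis of cap and the x axis of canister_rim, either way round between 1.08 and 1.4 rad and value of joint seal above 0.0015 m and linear speed of cap below 0.02 m/s); the robot touches nothing.
It fails at once if the small jar is pushed away or knocked over (distance of mini_jar from where it was at the start of the episode above 0.04 m or angle between mini_jar's own z axis and vertical above 0.5 rad).
It fails at once if the gift box is pushed away or knocked over (distance of gift_box from where it was at the start of the episode above 0.04 m or angle between gift_box's own z axis and vertical above 0.5 rad).
It also fails if it takes over 54 s, if anything falls off the work surface, if the arm or the gripper's body presses on something with over 40 N, if the wrist force passes 120 N, or if a joint passes its speed limit or range.

ROBOT

A 6-joint arm with a two-finger parallel gripper is mounted at the origin on a cart in front of the work surface, level with it; the furniture and walls round the work are solid. World frame = base frame: x ahead of the robot, y to its left, z up, the work surface at z = 0. Lengths are in m, angles in rad, forces in N, time in s.
With the tool pointing down it reaches from about 0.325 to 1 m from the base axis. Payload 5.1 kg.
Tool frame: the origin (TCP) lies at the very end of the fingers, on their centre line; the grasp point (between the pads) lies 19 mm behind it (manip.grip_depth is the distance from the TCP to the grasp point, in m); z points along the fingers, y is the line along which they close (so a half turn about z gives the same grasp; the last joint's range is limited). The gripper opens to 85 mm and grips with 20 to 120 N. Pads are 22 mm wide; open, the fingers measure 114 mm over their backs; the gripper's body (76 mm by 85 mm) begins 54 mm behind the grasp point. The pads swing forward as they close: fully open they stand 13 mm farther back than shut.
Start: joints at [-1.343, 0.124, 1.65, -0, 1.367, -0.083], TCP at [0.199, -0.619, 0.231] pointing down, gripper open.
Joint ranges: [-2.61, 2.61], [-1.02, 2.33], [0.03, 2.71], [-1.35, 4.49], [0.32, 2.68], [-2.91, 2.91]. Speed limits (rad/s): [2.57, 2.57, 3.14, 3.14, 3.14, 3.14].

INTERFACE

Orientations are given as a unit quaternion [x, y, z, w].
In Python, from bench import manip gives the robot as it stands.
- The arm moves only by the shell command python3 -m handwheel 'ROWS'. ROWS is JSON, a list of rows, each a list of 3 entries, a list of its own where there are three numbers: the shift along the world's x, y, z as a fraction of full scale, then the turn, a rotation vector about the world's x, y, z as a fraction of full scale, then the opening, from 0 (shut) to 1 (fully open). In form: [[[tx, ty, tz], [ax, ay, az], jaw], ...]. A call has 1 to 12 rows; each row shifts and turns the commanded pose from where the row before left it; what a row does not reach is not made up. Full scale, the value 1, is 0.075 m for a shift and 360 degrees for a turn. A row lasts 1/8 s, in which the tool goes at most 62.5 mm and 10.7 degrees, less where a joint would pass 70% of its speed; a pose out of reach is approached as far as the arm can. A call with a number of a shift or a turn outside -1 to 1 is refused whole. A call with a gripper value outside its range is refused whole. The fingers move at their own pace and stop on an object; the grip force is fixed at half the most. Time passes only in rows, so rows that do not move let the fingers close. It gives the time, the measured TCP pose, the force, the opening and the grip force at its end, in the units of the state.
- manip.sense(): the state, without advancing time (a new reading comes with each control period).
- manip.get_image(name): name is "scene" or "side" or "wrist"; returns a dict with "img" (384x512x3 uint8, blue, green, red), "depth" (384x512 float32, m along the optical axis (not along the pixel's ray), 0 where there is no reading), "fx", "fy", "cx", "cy" (pixels), "origin" and "rotation" of the camera in the world. Camera axes: x right, y up, looking along -z (the intrinsics and any distortion apply to the point x, -y, -z); pixel columns grow to the right and rows downward; lengths in m; the calibration is good to about 2 mm. A picture is of the moment at which its call begins.
- manip.sign_off(): hands the job in; it is judged then, once.
Trained networks look in a picture, given as the dict that the camera call returned (one of the last four; its "shot" number tells which), for a name from the list of things; names that differ only in an ending like _2 or _b are one class to them, and where a whole thing is asked for, a point or a joint stands for the part that bears it (a point fixed in the world has none). Each returns a list of dicts, best first, with "score" (0 to 1); they miss things now and then, are a little off and sometimes report something else, mostly with a low value. They report only what shows in the picture. A call takes as long as a camera call.
- manip.search_frame(picture, query): "xyz" ([x, y, z] in m, in the coordinates of the camera as it stood for that picture, good to about 4 mm: the middle of the surface that is visible of it).
- manip.silhouettes(picture, query): "pixels" (384x512 bool, what is visible of it).
The state is a dict: "t": time; "joint_pos": joint angles; "dq": joint speeds; "joint_torque": joint torques, N m; "ee_pos": TCP position; "tcp_rot": TCP orientation; "force": force on the tool from outside, world axes, zero at the start; "moment": the same for the moment, N m; "grip_width": finger opening in m; "grasp_force": force on a finger pad.
Only numpy, scipy, OpenCV 4.12 (cv2) and the standard library are available. Lean on these libraries where they do the work, as an engineer would, in place of code of your own. Each camera call takes 0.05 s, during which the arm holds its last target. There are 200 camera calls.

## Working session

There is one attempt and no reset: what is moved stays moved. The work goes in short steps, Python scripts to look and compute and a shell command to move; the robot and the scene stay as the last step left them, time stands still between calls to the robot, and variables do not carry over. Pictures are saved under pics/ and viewed, at most 10 in all, crops included, and the job is handed in when it is done.

```bash
mkdir -p pics; ls
cat > h.py <<'E'
import numpy as np, cv2
from bench import manip
from scipy.spatial.transform import Rotation as R
def cam(n):
    p=manip.get_image(n); return p
def W(p,c): return np.array(p["origin"])+rot(p)@np.array(c)
def rot(p):
    r=np.array(p["rotation"]); return r if r.shape==(3,3) else R.from_quat(r).as_matrix()
def cloud(p,mask=None):
    d=p["depth"]; v,u=np.nonzero((d>0)&(mask if mask is not None else True))
    z=d[v,u]; c=np.stack([(u-p["cx"])/p["fx"]*z,-(v-p["cy"])/p["fy"]*z,-z],1)
    return c@rot(p).T+np.array(p["origin"])
E
python3 - <<'E'
from h import *
ims=[]
for n in ("scene","side"):
    p=cam(n); ims.append(p["img"]); print(n,p["origin"],[k for k in p if k not in("img","depth")])
    for q in ("cap","cap_grip","canister_rim","gap","notch","seal","mini_jar","gift_box","closed_a_rim"):
        print(q,[(np.round(W(p,r["xyz"]),3).tolist(),round(r["score"],2)) for r in manip.search_frame(p,q)][:4])
cv2.imwrite("pics/a.png",ims[0]);cv2.imwrite("pics/b.png",ims[1]); print(manip.sense())
E
```

```text
pics
scene [0.17837535 0.69307154 0.6666018 ] ['fx', 'fy', 'cx', 'cy', 'origin', 'rotation', 'shot']
cap [([0.436, 0.027, 0.026], 0.78), ([0.431, 0.21, 0.065], 0.29)]
cap_grip [([0.439, 0.028, 0.022], 0.69), ([0.59, 0.013, 0.206], 0.46)]
canister_rim [([0.596, -0.241, 0.191], 0.73)]
gap [([0.597, -0.233, 0.187], 0.69)]
notch [([0.6, -0.233, 0.187], 0.62)]
seal [([0.594, -0.256, 0.195], 0.73)]
mini_jar [([0.595, -0.24, 0.193], 0.74), ([0.433, 0.212, 0.068], 0.68)]
gift_box [([0.429, -0.185, 0.037], 0.76), ([0.588, 0.231, 0.197], 0.23)]
closed_a_rim [([0.59, 0.014, 0.207], 0.94)]
side [ 0.26680698 -0.95891827  0.53671598] ['fx', 'fy', 'cx', 'cy', 'origin', 'rotation', 'shot']
cap [([0.443, -0.017, 0.029], 0.62)]
cap_grip [([0.439, -0.018, 0.026], 0.88)]
canister_rim [([0.596, -0.285, 0.189], 0.88)]
gap [([0.594, -0.287, 0.191], 0.66)]
notch [([0.597, -0.282, 0.188], 0.75)]
seal [([0.595, -0.267, 0.196], 0.53)]
mini_jar [([0.436, 0.17, 0.045], 0.97)]
gift_box [([0.433, -0.228, 0.031], 0.79)]
closed_a_rim [([0.591, -0.037, 0.192], 0.67)]
{'t': 1.0, 'joint_pos': array([-1.34259598e+00,  1.23799251e-01,  1.65029432e+00, -2.35006684e-05,
        1.36749691e+00, -8.26145926e-02]), 'dq': array([ 0.0020714 , -0.00011829,  0.00256133,  0.00076582,  0.0007161 ,
        0.00258148]), 'joint_torque': array([-3.95868447e-04, -4.23607957e+01, -3.65767944e+01, -7.66367339e-05,
        4.65371122e-04,  1.24305294e-05]), 'ee_pos': array([ 0.19874772, -0.61886002,  0.23132606]), 'tcp_rot': array([ 9.87948176e-01,  1.54785017e-01, -1.13989117e-05,  1.91977764e-06]), 'force': array([-0.30560794, -0.55104778, -0.48259405]), 'moment': array([-0.0221372 , -0.04148426,  0.0610716 ]), 'grasp_force': 0.0, 'grip_width': 0.08529768218565137}
```

View pics/a.png

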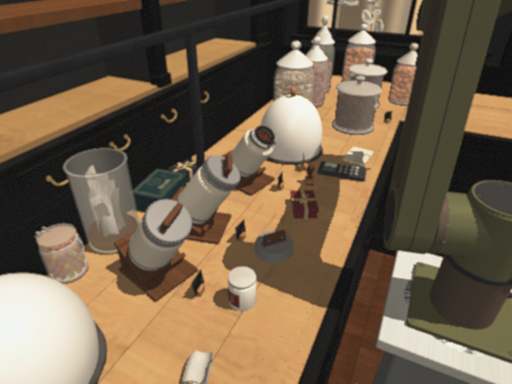

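View pics/b.png

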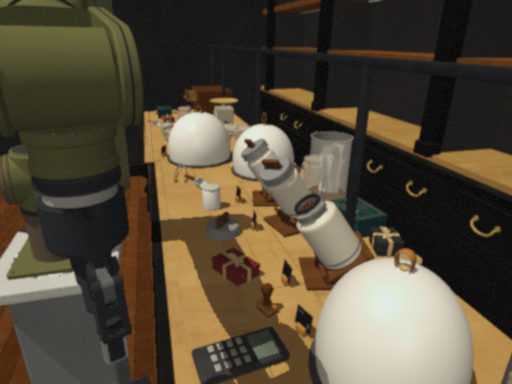

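The scene view shows the open canister at about (264,135), the loose lid at (272,243), the jar at (242,287) and the gift box at (304,204). The side view shows the lid at (223,228) and the open neck at (307,205). The two cameras' y values differ by about 43 mm, so I'll check the depth clouds.

Run:
```python
from h import *
for n in ("scene","side"):
    p=cam(n)
    print(n,p["fx"],p["fy"],p["cx"],p["cy"],np.round(rot(p),3).tolist())
    for q in ("cap","canister_rim","mini_jar","gift_box"):
        for r in manip.silhouettes(p,q)[:1]:
            m=r["pixels"];c=cloud(p,m); v,u=np.nonzero(m)
            print(q,round(r["score"],2),u.mean(),v.mean(),m.sum(),np.round(np.percentile(c,[3,50,97],axis=0),3).tolist())
    C=cloud(p); C=C[(C[:,0]>.3)&(C[:,0]<.5)&(abs(C[:,1])<.3)]; print("table z",np.median(C[abs(C[:,2])<.03,2]))
p=cam("wrist");cv2.imwrite("pics/c.png",p["img"]);print(p["origin"],rot(p))
for q in ("cap","canister_rim","gift_box"): print(q,[(np.round(W(p,r["xyz"]),3).tolist(),round(r["score"],2)) for r in manip.search_frame(p,q)][:2])
```

```text
scene 370.2149928963605 370.2149928963605 252.43326053798688 189.55935088287052 [[-0.901, 0.236, -0.363], [-0.433, -0.49, 0.757], [0.001, 0.839, 0.544]]
cap 0.9 273.53853564547205 246.65317919075144 1038 [[0.399, -0.02, 0.003], [0.437, 0.025, 0.028], [0.485, 0.055, 0.057]]
canister_rim 0.77 263.14489311163896 137.4394299287411 421 [[0.566, -0.447, 0.113], [0.596, -0.241, 0.185], [0.634, -0.217, 0.212]]
mini_jar 0.65 241.48383937316356 288.2468168462292 1021 [[0.414, 0.174, 0.011], [0.436, 0.211, 0.066], [0.467, 0.224, 0.079]]
gift_box 0.85 303.9283819628647 203.98275862068965 754 [[0.387, -0.253, 0.0], [0.43, -0.184, 0.033], [0.481, -0.149, 0.04]]
table z -0.00011363522336460541
side 365.8421164550178 365.8421164550178 251.3680632039008 189.27986692462758 [[0.964, 0.091, -0.249], [-0.265, 0.366, -0.892], [0.01, 0.926, 0.377]]
cap 0.67 222.46778711484595 227.67927170868347 714 [[0.4, -0.044, -0.0], [0.443, -0.019, 0.025], [0.489, 0.035, 0.055]]
canister_rim 0.96 310.0348652931854 208.50079239302696 631 [[0.567, -0.303, 0.164], [0.595, -0.287, 0.188], [0.626, -0.231, 0.211]]
mini_jar 0.76 211.31536926147706 196.15369261477045 501 [[0.415, 0.16, -0.003], [0.442, 0.17, 0.043], [0.494, 0.374, 0.077]]
gift_box 0.55 236.12151898734177 266.45147679324896 1185 [[0.391, -0.264, 0.002], [0.434, -0.227, 0.032], [0.485, -0.164, 0.038]]
table z -0.0017398979990911334
[ 0.27206493 -0.59632894  0.373504  ] [[ 3.06161664e-01  9.06981180e-01  2.89223400e-01]
 [-9.51979487e-01  2.91786516e-01  9.27129194e-02]
 [-3.02615237e-04 -3.03719886e-01  9.52761323e-01]]
cap []
canister_rim []
gift_box []
```

Run:
```python
from h import *
P=[cam("scene"),cam("side")]
C=np.vstack([cloud(p) for p in P])
L=C[(np.hypot(C[:,0]-.442,C[:,1]-.005)<.06)&(C[:,2]>.012)]
T=L[L[:,2]>.036]; c=np.median(T,0); w,v=np.linalg.eigh(np.cov((T[:,:2]-T[:,:2].mean(0)).T))
print("bar",T.mean(0),len(T),np.sqrt(w),v[:,1],np.degrees(np.arctan2(v[1,1],v[0,1])))
(cx,cy),r=cv2.minEnclosingCircle(L[:,:2].astype(np.float32)); print("lid",cx,cy,r)
for y0 in (-.26,-.01,.21):
    S=C[(abs(C[:,0]-.66)<.13)&(abs(C[:,1]-y0)<.10)&(C[:,2]>.05)&(C[:,2]<.26)]
    print(y0,len(S)); 
    # axis slices
    for z in np.arange(.08,.25,.02):
        s=S[abs(S[:,2]-z)<.006]
        if len(s)>20: print(round(z,2),len(s),np.round(np.percentile(s[:,:2],[2,50,98],axis=0),3).tolist())
a=P[1]["img"][140:300,240:400]; b=P[0]["img"][90:190,220:320]
cv2.imwrite("pics/d.png",np.hstack([cv2.resize(a,(400,400)),cv2.resize(b,(400,400))]))
```

```text
bar [0.44444688 0.00582001 0.04938564] 319 [0.00556682 0.01881324] [0.63611155 0.77159711] 50.49752542952533
lid 0.4452139437198639 0.0055799768306314945 0.0526055246591568
-0.26 5775
0.08 393 [[0.611, -0.35], [0.68, -0.323], [0.774, -0.171]]
0.1 366 [[0.597, -0.328], [0.656, -0.308], [0.775, -0.167]]
0.12 390 [[0.582, -0.324], [0.647, -0.301], [0.775, -0.165]]
0.14 461 [[0.574, -0.321], [0.624, -0.291], [0.774, -0.167]]
0.16 425 [[0.569, -0.318], [0.619, -0.293], [0.775, -0.168]]
0.18 612 [[0.567, -0.31], [0.6, -0.272], [0.771, -0.166]]
0.2 330 [[0.585, -0.302], [0.612, -0.261], [0.776, -0.164]]
0.22 63 [[0.613, -0.276], [0.76, -0.172], [0.78, -0.161]]
0.24 50 [[0.758, -0.174], [0.765, -0.171], [0.78, -0.16]]
-0.01 4340
0.08 118 [[0.616, -0.044], [0.637, 0.026], [0.665, 0.056]]
0.1 209 [[0.602, -0.05], [0.643, 0.036], [0.725, 0.057]]
0.12 310 [[0.59, -0.054], [0.645, 0.022], [0.708, 0.053]]
0.14 341 [[0.58, -0.056], [0.624, 0.01], [0.694, 0.05]]
0.16 334 [[0.564, -0.057], [0.618, 0.013], [0.681, 0.047]]
0.18 486 [[0.56, -0.059], [0.585, -0.006], [0.665, 0.041]]
0.2 307 [[0.574, -0.058], [0.599, 0.01], [0.646, 0.039]]
0.22 426 [[0.567, -0.043], [0.617, -0.007], [0.639, 0.029]]
0.21 4911
0.08 244 [[0.614, 0.141], [0.727, 0.236], [0.79, 0.252]]
0.1 188 [[0.601, 0.138], [0.664, 0.239], [0.789, 0.256]]
0.12 191 [[0.586, 0.137], [0.637, 0.242], [0.79, 0.26]]
0.14 253 [[0.578, 0.139], [0.609, 0.242], [0.79, 0.263]]
0.16 257 [[0.56, 0.138], [0.617, 0.245], [0.789, 0.265]]
0.18 580 [[0.558, 0.14], [0.577, 0.225], [0.79, 0.268]]
0.2 452 [[0.578, 0.143], [0.6, 0.215], [0.79, 0.267]]
0.22 553 [[0.574, 0.144], [0.619, 0.218], [0.789, 0.254]]
0.24 31 [[0.785, 0.13], [0.788, 0.149], [0.79, 0.169]]
```

View pics/d.png

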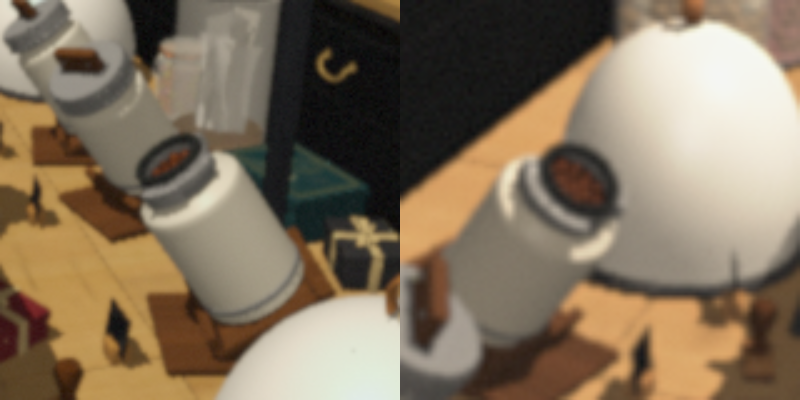

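```bash
python3 -m handwheel '[[[0.415,0.479,0.105],[0,0,-0.0247],1],[[0.415,0.479,0.105],[0,0,-0.0247],1],[[0.415,0.479,0.105],[0,-0.0243,0],1],[[0.415,0.479,0.105],[0,-0.0243,0],1],[[0.415,0.479,0.105],[0,-0.0243,0],1],[[0.415,0.479,0.105],[0,-0.0243,0],1],[[0.415,0.479,0.105],[0,0,0],1],[[0.415,0.479,0.105],[0,0,0],1],[[0.415,0.479,0.105],[0,0,0],1],[[0.415,0.479,0.105],[0,0,0],1],[[0,0,0],[0,0,0],1],[[0,0,0],[0,0,0],1]]'
python3 - <<'E'
from h import *
p=cam("wrist");np.save("w1.npy",dict(p),allow_pickle=True);cv2.imwrite("pics/e.png",p["img"])
s=manip.sense();print(s["t"],s["joint_pos"],s["ee_pos"])
for q in ("canister_rim","gap","notch","seal"): print(q,[(np.round(W(p,r["xyz"]),3).tolist(),round(r["score"],2)) for r in manip.search_frame(p,q)][:3])
E
```

```text
t: 3.3
ee_pos: [0.5098, -0.2596, 0.3099]
tcp_rot: [0.954, 0.001, 0.3, 0.0]
force: [-0.5, -0.2, 0.1]
grip_width: 0.0855
grasp_force: 0.0
3.35 [-0.75955838 -0.3881274   2.06398042  0.47245494  1.04789483  0.65985564] [ 0.50951488 -0.26013299  0.30969759]
canister_rim [([0.6, -0.265, 0.196], 0.79)]
gap [([0.599, -0.265, 0.198], 0.6)]
notch [([0.6, -0.264, 0.194], 0.92)]
seal [([0.591, -0.26, 0.198], 0.69), ([0.597, -0.263, 0.194], 0.41)]
```

View pics/e.png

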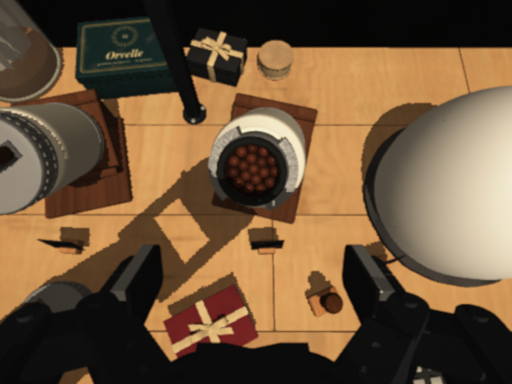

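The wrist view shows the open mouth at about (253,170). The collar arcs are at (222,155) and (300,170), the lower gap is near (268,205), and the stand is yawed by several degrees. I'll fit the pose, with lean and height known.

```bash
cat > fit.py <<'E'
from h import *
from scipy.optimize import minimize
def frame(x,y,psi,lean=np.radians(35)):
    f=np.array([-np.cos(psi),-np.sin(psi),0]) # front direction, psi=0 -> -x
    z=np.sin(lean)*f+np.cos(lean)*np.array([0,0,1]); x_=-np.cos(lean)*f+np.sin(lean)*np.array([0,0,1])
    return np.array([x,y,.19]),np.stack([x_,np.cross(z,x_),z],1)
def local(C,q): o,M=frame(*q); return (C-o)@M
def cost(q,C):
    l=local(C,q); r=np.hypot(l[:,0],l[:,1]); z=l[:,2]
    k=(z>-.12)&(z<-.003)&(r>.03)&(r<.065)
    b=((z[k]+.12)/.006).astype(int); rr=r[k]; J=0;n=0
    for i in range(20):
        s=rr[b==i]
        if len(s)>15: d=np.abs(s-np.median(s)); J+=np.minimum(d,.008).sum(); n+=len(s)
    t=(abs(z-.008)<.008)&(r<.05)&(r>.028)   # seal top ring
    J2=np.minimum(abs(z[t]-.008),.006).mean() if t.sum() else .01
    return J/n+J2
E
python3 - <<'E'
from fit import *
w=np.load("w1.npy",allow_pickle=True).item()
cl={"wrist":cloud(w),"scene":cloud(cam("scene")),"side":cloud(cam("side"))}
near=lambda C:C[(np.linalg.norm(C-[.64,-.262,.14],axis=1)<.14)&(C[:,2]>.06)]
cl={k:near(v) for k,v in cl.items()}; cl["all"]=np.vstack(list(cl.values())); cl["fixed"]=np.vstack([cl["scene"],cl["side"]])
for k,C in cl.items():
    best=min((minimize(cost,[.6,-.262,a],args=(C,),method="Nelder-Mead",options=dict(initial_simplex=[[.6,-.262,a],[.61,-.262,a],[.6,-.25,a],[.6,-.262,a+.1]])) for a in (-.3,-.1,.1,.3)),key=lambda r:r.fun)
    print(k,len(C),best.x,np.degrees(best.x[2]),best.fun)
# seal: dark pixels in wrist
g=w["img"].max(2); d=w["depth"]; 
m=np.zeros(g.shape,bool); m[125:215,205:305]=True; m&=(g<60)
D=cloud(w,m); D=D[(np.linalg.norm(D-[.597,-.263,.195],axis=1)<.05)]
c=np.median(D,0); 
for _ in range(5):
    U,S,V=np.linalg.svd(D-D.mean(0),full_matrices=False); n=V[2]*np.sign(V[2][2]); e=(D-D.mean(0))@n; D=D[abs(e)<2.5*e.std()+1e-4]
print("seal",len(D),D.mean(0),n,np.degrees(np.arctan2(-n[1],-n[0])),np.degrees(np.arccos(n[2])))
E
python3 - <<'E'
import cv2
a=cv2.imread("pics/e.png")[90:225,195:325];cv2.imwrite("pics/f.png",cv2.resize(a,None,fx=4,fy=4,interpolation=cv2.INTER_CUBIC))
E
```

```text
wrist 9188 [ 0.60084668 -0.27050759  0.02462251] 1.4107661198661783 0.004802216846137434
scene 1463 [ 0.59532533 -0.26252423 -0.17407779] -9.97392276768429 0.004405248946417197
side 3406 [ 0.59691508 -0.25880556 -0.23264921] -13.32981810263496 0.003667461212785538
all 14057 [ 0.59473971 -0.25953775 -0.23814525] -13.644717741579196 0.003102354162946069
fixed 4869 [ 0.5958983  -0.2608752  -0.20867185] -11.956016462223628 0.004076580108906942
seal 3280 [ 0.59239646 -0.2591709   0.1884063 ] [-0.63222265  0.16521667  0.7569663 ] -14.64539491742355 40.80252152895179
```

View pics/f.png

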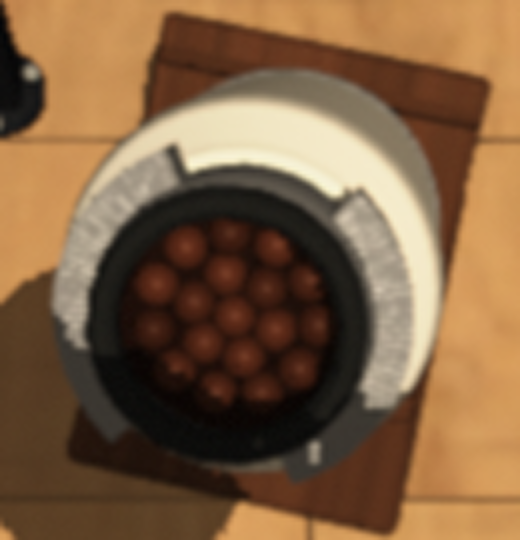

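The upper gap's edges are at (180,165) and (345,195) and the lower gap's at (120,437) and (290,470), so the stand is yawed about 12°. The seal ring's centre is at crop (231,323), which is full-image pixel (252.8,170.8).

Run:
```python
from fit import *
w=np.load("w1.npy",allow_pickle=True).item()
def ray(u,v,h):
    d=rot(w)@np.array([(u-w["cx"])/w["fx"],-(v-w["cy"])/w["fy"],-1]); o=np.array(w["origin"]); return o+d*(h-o[2])/d[2]
for ps in (-.21,-.24):
    z=frame(0,0,ps)[1][:,2]
    c=ray(252.8,170.8,.19+.008*z[2]); print("rim",c-.008*z)
# yaw fit from corners of collar gap at collar outer radius .044, z=-.003
k=np.array([[180,165],[345,195],[120,437],[290,470]])/4.+[195,90]
def proj(P):
    c=(P-np.array(w["origin"]))@rot(w); return np.stack([w["cx"]+w["fx"]*c[:,0]/-c[:,2],w["cy"]-w["fy"]*c[:,1]/-c[:,2]],1)
a=np.radians([32,-32,180-32,180+32])
# stand edges too: print predictions
rim=(ray(252.8,170.8,.1966)-.008*frame(0,0,-.22)[1][:,2])[:2]
for rr in (.036,.044):
  for ps in (-.16,-.2,-.24,-.28):
    o,M=frame(*rim,ps); P=np.stack([rr*np.cos(a),rr*np.sin(a),a*0-.003],1)@M.T+o
    print(rr,ps,np.round((proj(P)-[195,90])*4).tolist())
u=np.radians(np.arange(0,360,45)); o,M=frame(*rim,-.22)
print("seal edge",np.round((proj(np.stack([.0335*np.cos(u),.0335*np.sin(u),u*0+.008],1)@M.T+o)-[195,90])*4).tolist())
```

```text
rim [ 0.59710781 -0.26232366  0.19      ]
rim [ 0.5970771  -0.26245784  0.19      ]
0.036 -0.16 [[174.0, 176.0], [334.0, 199.0], [145.0, 418.0], [296.0, 441.0]]
0.036 -0.2 [[179.0, 174.0], [338.0, 203.0], [142.0, 414.0], [291.0, 444.0]]
0.036 -0.24 [[184.0, 172.0], [342.0, 207.0], [139.0, 411.0], [287.0, 446.0]]
0.036 -0.28 [[189.0, 170.0], [346.0, 211.0], [136.0, 407.0], [283.0, 448.0]]
0.044 -0.16 [[159.0, 144.0], [357.0, 173.0], [126.0, 440.0], [308.0, 469.0]]
0.044 -0.2 [[166.0, 142.0], [362.0, 178.0], [122.0, 436.0], [303.0, 472.0]]
0.044 -0.24 [[172.0, 139.0], [366.0, 182.0], [118.0, 432.0], [298.0, 474.0]]
0.044 -0.28 [[178.0, 137.0], [371.0, 187.0], [115.0, 427.0], [292.0, 477.0]]
seal edge [[258.0, 182.0], [149.0, 204.0], [93.0, 294.0], [118.0, 396.0], [206.0, 454.0], [310.0, 438.0], [372.0, 353.0], [352.0, 246.0]]
```

```bash
python3 -m handwheel '[[[-0.435,0,0],[0,0.0243,0],1],[[-0.435,0,0],[0,0.0243,0],1],[[0,0.442,-0.25],[0,0.0243,0],1],[[0,0.442,-0.25],[0,0.0243,0],1],[[0,0.442,-0.25],[0,0,0.0278],1],[[0,0.442,-0.25],[0,0,0.0278],1],[[0,0.442,-0.25],[0,0,0.0278],1],[[0,0.442,-0.25],[0,0,0.0278],1],[[0,0.442,-0.25],[0,0,0.0278],1],[[0,0.442,-0.25],[0,0,0],1],[[0,0,0],[0,0,0],1],[[0,0,0],[0,0,0],1]]'
python3 - <<'E'
from h import *
p=cam("wrist");np.save("w2.npy",dict(p),allow_pickle=True);cv2.imwrite("pics/g.png",p["img"])
s=manip.sense();print(s["t"],s["joint_pos"],s["ee_pos"],s["tcp_rot"])
for q in ("cap","cap_grip"): print(q,[(np.round(W(p,r["xyz"]),3).tolist(),round(r["score"],2)) for r in manip.search_frame(p,q)][:3])
C=cloud(p); L=C[(np.hypot(C[:,0]-.4445,C[:,1]-.0057)<.07)&(C[:,2]>.012)&(C[:,2]<.08)]
T=L[L[:,2]>.045]; r=cv2.minAreaRect((T[:,:2]*1000).astype(np.float32)); w,v=np.linalg.eigh(np.cov(T[:,:2].T))
print("bar",len(T),T.mean(0),r,np.degrees(np.arctan2(v[1,1],v[0,1])))
E
```

```text
t: 5.15
ee_pos: [0.4451, 0.0051, 0.1606]
tcp_rot: [0.906, 0.423, 0.0, 0.0]
force: [-0.4, 0.5, 1.0]
grip_width: 0.0854
grasp_force: 0.0
5.2 [-1.09729565e-01 -2.96795564e-01  2.16361845e+00 -2.38423661e-04
  1.27329901e+00  5.88332208e-01] [0.44536413 0.00479443 0.16091029] [9.06278025e-01 4.22681426e-01 5.69217454e-04 4.79343889e-04]
cap [([0.451, 0.013, 0.028], 0.93)]
cap_grip [([0.453, 0.005, 0.026], 0.61)]
bar 1179 [0.44695336 0.00645955 0.05572657] ((445.7073669433594, 4.93266487121582), (61.15776062011719, 14.093058586120605), 49.29471206665039) 48.588942066480726
```

View pics/g.png

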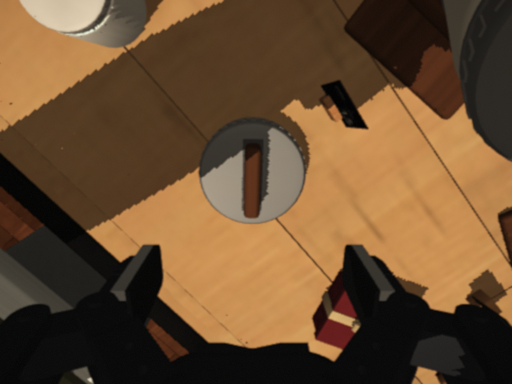

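The lid is at (252,170) and its bar is upright in the image, from (254,140) to (251,215), so it is aligned with the fingers. I'll go down and grasp it.

```bash
python3 -m handwheel '[[[0,0,-0.345],[0,0,-0.001],1],[[0,0,-0.345],[0,0,-0.001],1],[[0,0,-0.345],[0,0,0],1],[[0,0,-0.345],[0,0,0],1],[[0,0,-0.3],[0,0,0],1],[[0,0,-0.05],[0,0,0],1],[[0,0,0],[0,0,0],0],[[0,0,0],[0,0,0],0],[[0,0,0],[0,0,0],0],[[0,0,0],[0,0,0],0],[[0,0,0],[0,0,0],0],[[0,0,0],[0,0,0],0]]'
```

```text
t: 6.8
ee_pos: [0.4454, 0.0055, 0.0311]
tcp_rot: [0.909, 0.417, 0.001, 0.0]
force: [-0.4, 1.2, 4.5]
grip_width: 0.0131
grasp_force: 59.6
```

```bash
python3 -m handwheel '[[[0,0,0.5],[0,0,0],0],[[0,0,0.8],[0,0,-0.02456],0],[[0,0,0.8],[0,0,-0.02456],0],[[0,0,0.833],[0,0,-0.02456],0],[[0,-0.4766,0.102],[0,0,-0.02456],0],[[0,-0.4766,0.102],[0,0,-0.02456],0],[[0,-0.4766,0.102],[0,0,-0.02456],0],[[0,-0.4766,0.102],[0,0,-0.02456],0],[[0,-0.4766,0.102],[-0.0053,-0.0237,0],0],[[0.325,-0.4766,0.102],[-0.0053,-0.0237,0],0],[[0.325,-0.4766,0.102],[-0.0053,-0.0237,0],0],[[0.325,0,0],[-0.0053,-0.0237,0],0]]'
cat > st.py <<'E'
from fit import *
import sys
RIM=(.597,-.2622,-.22)
def rep(off=(0,0)):
    s=manip.sense(); o,M=frame(*RIM); Q=R.from_quat(s["tcp_rot"]).as_matrix()
    l=(s["ee_pos"]-o)@M; Z=M.T@Q
    want=Z[:,2]
    print("t",round(s["t"],2),"tcp local mm",np.round(l*1e3,1),"lid z",round(l[2]*1e3-31.1,1),"tool z local",np.round(want,3),"bar yaw deg",round(np.degrees(np.arctan2(Z[1,0],Z[0,0])),1),"F loc",np.round(M.T@s["force"],1),"q",np.round(s["joint_pos"],2),"gw",round(s["grip_width"],4))
    return s,o,M,Q
if __name__=="__main__": rep(); print("M",np.round(frame(*RIM)[1],3).tolist())
E
sleep 0; python3 st.py
python3 - <<'E'
from h import *
p=cam("wrist"); q=cam("side");cv2.imwrite("pics/h.png",np.hstack([p["img"][100:384,100:420],q["img"][120:404-0,200:520][:264]]) if 0 else p["img"])
E
```

```text
t: 8.3
ee_pos: [0.5179, -0.2468, 0.3035]
tcp_rot: [0.947, -0.106, 0.3, 0.034]
force: [0.4, 0.8, -2.6]
grip_width: 0.013
grasp_force: 59.3
t 8.3 tcp local mm [ -0.9  -2.3 139.2] lid z 108.1 tool z local [ 0.003 -0.002 -1.   ] bar yaw deg -0.1 F loc [-1.3  0.9 -2.2] q [-0.66 -0.43  2.1   0.31  0.92  1.02] gw 0.013
M [[0.799, 0.218, -0.56], [-0.179, 0.976, 0.125], [0.574, 0.0, 0.819]]
```

View pics/h.png

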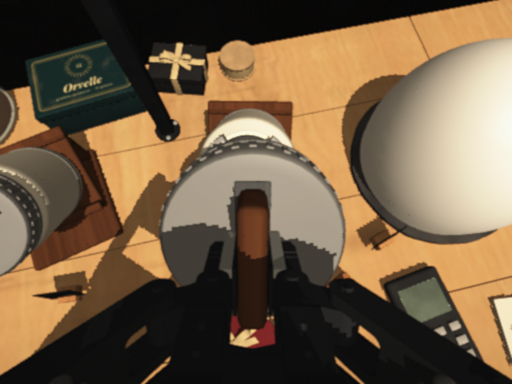

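The lid hangs square in the grip: its disc spans columns 161 to 345 and the bar is vertical at column 253. I'll measure its offset and tilt in the tool frame.

```bash
cat > lid.py <<'E'
from st import *
def lid():
    s,o,M,Q=rep(); p=cam("wrist"); C=(cloud(p)-s["ee_pos"])@Q
    T=C[(abs(C[:,2]-.004)<.008)&(np.hypot(C[:,0],C[:,1])<.062)&(abs(C[:,1])>.012)&(C[:,0]>-.01)]
    A=np.c_[T[:,:2],np.ones(len(T))]; 
    for _ in range(4):
        k=np.linalg.lstsq(A,T[:,2],rcond=None)[0]; e=abs(T[:,2]-A@k); g=e<max(.0012,2*np.median(e)); A=A[g];T=T[g]
    th=np.degrees(np.arctan2(T[:,1],T[:,0])); r=np.hypot(T[:,0],T[:,1]); E=[]
    for a in range(-85,86,5):
        m=abs(th-a)<2.5
        if m.sum()>20: i=np.percentile(r[m],98); E.append([i*np.cos(np.radians(a)),i*np.sin(np.radians(a))])
    E=np.array(E); B=np.c_[2*E,np.ones(len(E))]; x=np.linalg.lstsq(B,(E**2).sum(1),rcond=None)[0]
    print("plane",k,"n",len(T),"circle",x[:2],np.sqrt(x[2]+x[0]**2+x[1]**2),"if r=50:", minimize(lambda c:np.abs(np.hypot(*(E-c).T)-.05).sum(),[0,0],method="Nelder-Mead").x)
    B=C[(C[:,2]<-.018)&(C[:,2]>-.03)&(abs(C[:,1])<.009)&(abs(C[:,0])<.05)]; print("bar x range",np.percentile(B[:,0],[1,99]) if len(B) else 0)
if __name__=="__main__": lid()
E
python3 lid.py
```

```text
t 8.4 tcp local mm [ -5.5   0.2 137.1] lid z 106.0 tool z local [-0.007  0.002 -1.   ] bar yaw deg -0.1 F loc [-1.9  0.5 -2. ] q [-0.65 -0.43  2.11  0.3   0.93  1.02] gw 0.0129
plane [0.01502627 0.0014575  0.00338165] n 9036 circle [0.0014586  0.00153095] 0.046564041753187985 if r=50: [-0.00309353  0.00146413]
bar x range [-0.02816275  0.03106521]
```

```bash
python3 -m handwheel '[[[0,0,0],[0,0,0],0],[[0,0,0],[0,0,0],0],[[0,0,0],[0,0,0],0]]' >/dev/null; python3 lid.py
```

```text
t 8.82 tcp local mm [ -0.6   0.  140. ] lid z 108.9 tool z local [-0.001  0.    -1.   ] bar yaw deg 0.1 F loc [-1.  -0.  -2.5] q [-0.65 -0.43  2.1   0.3   0.93  1.02] gw 0.0131
plane [0.01643376 0.00083911 0.00335892] n 8997 circle [0.00173994 0.00143764] 0.04642241047212742 if r=50: [-0.00310205  0.00171125]
bar x range [-0.02815717  0.03101688]
```

```bash
python3 -m handwheel '[[[0.1295,-0.0289,-0.1893],[0,0,0],0],[[0.1295,-0.0289,-0.1893],[0,0,0],0],[[0.1295,-0.0289,-0.1893],[0,0,0],0],[[0.1295,-0.0289,-0.1893],[0,0,0],0],[[0.1295,-0.0289,-0.1893],[0,0,0],0],[[0.1295,-0.0289,-0.1893],[0,0,0],0],[[0,0,0],[0,0,0],0],[[0,0,0],[0,0,0],0],[[0,0,0],[0,0,0],0]]' >/dev/null; python3 st.py
python3 - <<'E'
from h import *
a=cam("side")["img"][150:290,230:370];b=cam("scene")["img"][80:200,210:330]
cv2.imwrite("pics/i.png",np.hstack([cv2.resize(a,(400,400),interpolation=2),cv2.resize(b,(400,400),interpolation=2)]))
E
```

```text
t 10.0 tcp local mm [-0.2 -0.3 36.5] lid z 5.4 tool z local [ 0.001 -0.001 -1.   ] bar yaw deg 0.1 F loc [-0.2 -0.2 -1.8] q [-0.6  -0.22  2.09  0.33  0.72  1.01] gw 0.0129
M [[0.799, 0.218, -0.56], [-0.179, 0.976, 0.125], [0.574, 0.0, 0.819]]
```

View pics/i.png

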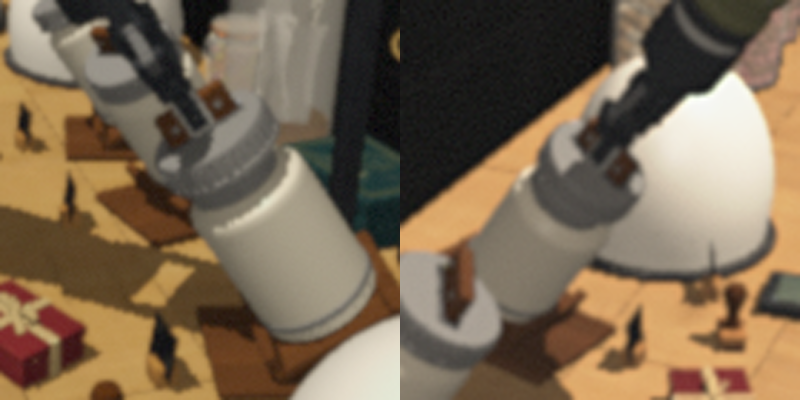

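Seen from both sides, the lid sits coaxially just above the collar: side crop (215,150), scene crop (590,185). I'll advance it gently.

```bash
python3 -m handwheel '[[[0.0149,-0.0033,-0.0218],[0,0,0],0],[[0.0149,-0.0033,-0.0218],[0,0,0],0],[[0.0149,-0.0033,-0.0218],[0,0,0],0],[[0.0149,-0.0033,-0.0218],[0,0,0],0],[[0.0149,-0.0033,-0.0218],[0,0,0],0],[[0,0,0],[0,0,0],0]]' >/dev/null; python3 st.py
python3 -m handwheel '[[[0.0149,-0.0033,-0.0218],[0,0,0],0],[[0.0149,-0.0033,-0.0218],[0,0,0],0],[[0.0149,-0.0033,-0.0218],[0,0,0],0],[[0,0,0],[0,0,0],0]]' >/dev/null; python3 st.py
```

```text
t 10.85 tcp local mm [-1.4  0.4 25.3] lid z -5.8 tool z local [-0.001  0.001 -1.   ] bar yaw deg 0.0 F loc [-0.8  3.  -1.8] q [-0.59 -0.2   2.09  0.33  0.71  1.  ] gw 0.0127
M [[0.799, 0.218, -0.56], [-0.179, 0.976, 0.125], [0.574, 0.0, 0.819]]
t 11.35 tcp local mm [-1.4  0.4 19.5] lid z -11.6 tool z local [-0.001  0.001 -1.   ] bar yaw deg 0.0 F loc [-0.4  5.4  0.2] q [-0.59 -0.19  2.08  0.33  0.7   1.  ] gw 0.0131
M [[0.799, 0.218, -0.56], [-0.179, 0.976, 0.125], [0.574, 0.0, 0.819]]
```

```bash
python3 -m handwheel '[[[0.0169,0.0058,-0.0218],[0,0,0],0],[[0.0149,-0.0033,-0.0218],[0,0,0],0],[[0.0149,-0.0033,-0.0218],[0,0,0],0],[[0.0149,-0.0033,-0.0218],[0,0,0],0],[[0.0112,-0.0025,-0.0164],[0,0,0],0],[[0,0,0],[0,0,0],0],[[0,0,0],[0,0,0],0]]' >/dev/null; python3 st.py
```

```text
t 12.22 tcp local mm [-1.   0.6 11.8] lid z -19.3 tool z local [-0.002  0.    -1.   ] bar yaw deg 0.1 F loc [-11.3   5.6  21. ] q [-0.59 -0.17  2.08  0.33  0.68  1.  ] gw 0.0127
M [[0.799, 0.218, -0.56], [-0.179, 0.976, 0.125], [0.574, 0.0, 0.819]]
```

```bash
python3 -m handwheel '[[[-0.0137,0.009,-0.0077],[0,0,0],0],[[0,0,0],[0,0,0],0],[[0,0,0],[0,0,0],0]]' >/dev/null; python3 st.py; python3 -m handwheel '[[[0.0149,-0.0033,-0.0218],[0,0,0],0],[[0,0,0],[0,0,0],0],[[0,0,0],[0,0,0],0]]' >/dev/null; python3 lid.py
```

```text
t 12.6 tcp local mm [-1.1  0.7 11.9] lid z -19.2 tool z local [ 0.001 -0.001 -1.   ] bar yaw deg 0.1 F loc [-4.2  2.9 13.8] q [-0.59 -0.17  2.08  0.33  0.68  1.  ] gw 0.0125
M [[0.799, 0.218, -0.56], [-0.179, 0.976, 0.125], [0.574, 0.0, 0.819]]
t 12.97 tcp local mm [-1.   0.7 11.7] lid z -19.4 tool z local [-0.001 -0.    -1.   ] bar yaw deg 0.2 F loc [-14.4   7.4  34.5] q [-0.59 -0.17  2.08  0.33  0.68  1.  ] gw 0.0132
plane [ 0.01509176 -0.00485235  0.00333272] n 8966 circle [0.00132659 0.00152886] 0.04651765681468666 if r=50: [-0.0029928   0.00149063]
bar x range [-0.02802484  0.03100083]
```

```bash
python3 -m handwheel '[[[-0.0112,0.0025,0.0164],[0,0,0],0],[[0,0,0],[0.01244,-0.00278,-0.0182],0],[[0,0,0],[0.01244,-0.00278,-0.0182],0],[[0,0,0],[0.01244,-0.00278,-0.0182],0],[[0,0,0],[0,0,0],0],[[0,0,0],[0,0,0],0]]' ; python3 st.py; python3 -c "
from st import *
s=manip.sense(); print(frame(*RIM)[1].T@s['moment'])"
```

```text
t: 13.78
ee_pos: [0.59, -0.2595, 0.1993]
tcp_rot: [0.906, -0.299, 0.3, -0.03]
force: [-12.3, 8.8, 10.0]
grip_width: 0.0131
grasp_force: 62.4
t 13.78 tcp local mm [-0.7  1.1 11.8] lid z -19.3 tool z local [ 0.001  0.    -1.   ] bar yaw deg -23.9 F loc [-5.7  5.9 16.2] q [-0.59 -0.17  2.08  0.33  0.68  1.42] gw 0.0131
M [[0.799, 0.218, -0.56], [-0.179, 0.976, 0.125], [0.574, 0.0, 0.819]]
[ 0.66057393  1.32947585 -0.26617524]
```

```bash
python3 -m handwheel '[[[0,0,0],[0.01244,-0.00278,-0.0182],0],[[0,0,0],[0.01244,-0.00278,-0.0182],0],[[0,0,0],[0.01244,-0.00278,-0.0182],0],[[0,0,0],[0.01244,-0.00278,-0.0182],0],[[0,0,0],[0.01244,-0.00278,-0.0182],0],[[0,0,0],[0,0,0],0],[[0,0,0],[0,0,0],0]]' ; python3 st.py; python3 -c "
from st import *
s=manip.sense(); print(frame(*RIM)[1].T@s['moment'])"
```

```text
t: 14.65
ee_pos: [0.5902, -0.2592, 0.1994]
tcp_rot: [0.749, -0.59, 0.271, -0.131]
force: [-11.3, 9.9, 10.5]
grip_width: 0.013
grasp_force: 62.3
t 14.65 tcp local mm [-0.6  1.4 11.9] lid z -19.2 tool z local [ 0.001  0.001 -1.   ] bar yaw deg -63.9 F loc [-4.8  7.2 16.1] q [-0.59 -0.17  2.08  0.34  0.68  2.12] gw 0.013
M [[0.799, 0.218, -0.56], [-0.179, 0.976, 0.125], [0.574, 0.0, 0.819]]
[ 0.86874356  1.31058599 -0.22729586]
```

```bash
python3 -m handwheel '[[[0,0,0],[0.00389,-0.00087,-0.00569],0],[[0,0,0],[0.00389,-0.00087,-0.00569],0],[[0,0,0],[0.00389,-0.00087,-0.00569],0],[[0,0,0],[0.00389,-0.00087,-0.00569],0],[[0,0,0],[0,0,0],0],[[0,0,0],[0,0,0],0]]' ; python3 st.py; python3 -c "
from st import *
s=manip.sense(); print(frame(*RIM)[1].T@s['moment'])"
```

```text
t: 15.4
ee_pos: [0.5899, -0.2591, 0.1992]
tcp_rot: [0.696, -0.652, 0.259, -0.153]
force: [-13.0, 10.0, 10.9]
grip_width: 0.0131
grasp_force: 62.6
t 15.4 tcp local mm [-0.9  1.4 11.9] lid z -19.2 tool z local [ 0.     0.001 -1.   ] bar yaw deg -73.7 F loc [-6.   6.9 17.4] q [-0.59 -0.17  2.08  0.33  0.68  2.29] gw 0.0131
M [[0.799, 0.218, -0.56], [-0.179, 0.976, 0.125], [0.574, 0.0, 0.819]]
[0.88278133 1.48144078 0.74385647]
```

```bash
python3 -m handwheel '[[[-0.0039,0.0077,-0.0039],[-0.00389,0.00087,0.00569],0],[[-0.0149,0.0033,0.0218],[0,0,0],0],[[-0.0149,0.0033,0.0218],[0,0,0],0],[[0,0,0],[0,0,0],0]]'; python3 st.py;  python3 -m handwheel '[[[-0.0149,0.0033,0.0218],[0,0,0],0],[[0,0,0],[0,0,0],0],[[0,0,0],[0,0,0],0]]'; python3 st.py
```

```text
t: 15.9
ee_pos: [0.5881, -0.2587, 0.2019]
tcp_rot: [0.708, -0.638, 0.263, -0.148]
force: [-2.9, 5.3, 4.0]
grip_width: 0.0128
grasp_force: 60.7
t 15.9 tcp local mm [-0.9  1.4 15.1] lid z -16.0 tool z local [ 0.003 -0.    -1.   ] bar yaw deg -71.4 F loc [-0.9  4.6  5.6] q [-0.59 -0.18  2.08  0.33  0.68  2.25] gw 0.0128
M [[0.799, 0.218, -0.56], [-0.179, 0.976, 0.125], [0.574, 0.0, 0.819]]
t: 16.27
ee_pos: [0.5873, -0.2585, 0.2028]
tcp_rot: [0.708, -0.638, 0.263, -0.148]
force: [2.7, 3.6, -0.7]
grip_width: 0.0128
grasp_force: 59.6
t 16.27 tcp local mm [-1.1  1.5 16.4] lid z -14.7 tool z local [ 0.003 -0.    -1.   ] bar yaw deg -71.4 F loc [ 1.2  4.1 -1.6] q [-0.59 -0.18  2.09  0.33  0.68  2.25] gw 0.0128
M [[0.799, 0.218, -0.56], [-0.179, 0.976, 0.125], [0.574, 0.0, 0.819]]
```

```bash
python3 -m handwheel '[[[-0.0112,0.0025,0.0164],[0,0,0],0],[[0,0,0],[0,0,0],0],[[0,0,0],[0,0,0],0]]' >/dev/null; python3 st.py;  python3 -m handwheel '[[[0.0112,-0.0025,-0.0164],[0,0,0],0],[[0,0,0],[0,0,0],0],[[0,0,0],[0,0,0],0.5],[[0,0,0],[0,0,0],0.5],[[0,0,0],[0,0,0],0.5],[[0,0,0],[0,0,0],0.5]]'
```

```text
t 16.65 tcp local mm [-1.2  1.7 16.7] lid z -14.4 tool z local [ 0.004 -0.    -1.   ] bar yaw deg -71.5 F loc [  6.9   5.4 -15.3] q [-0.59 -0.18  2.09  0.33  0.68  2.25] gw 0.0128
M [[0.799, 0.218, -0.56], [-0.179, 0.976, 0.125], [0.574, 0.0, 0.819]]
t: 17.4
ee_pos: [0.5861, -0.2585, 0.2015]
tcp_rot: [0.708, -0.638, 0.262, -0.148]
force: [0.9, 1.0, 0.2]
grip_width: 0.0426
grasp_force: 0.0
```

The tug met 15 N without the lid moving, so it's locked. I'll retreat along the axis.

```bash
python3 -m handwheel '[[[-0.075,0.0167,0.109],[0,0,0],0.5],[[-0.187,0.042,0.273],[0,0,0],0.5],[[-0.187,0.042,0.273],[0,0,0],0.5],[[-0.187,0.042,0.273],[0,0,0],0.5],[[-0.187,0.042,0.273],[0,0,0],0.5],[[-0.187,0.042,0.273],[0,0,0],0.5],[[0,0,0],[0,0,0],0.5],[[0,0,0],[0,0,0],0.5]]'
python3 - <<'E'
from fit import *
p=cam("wrist"); a=cam("side")
cv2.imwrite("pics/j.png",np.hstack([p["img"][:,56:456],cv2.resize(a["img"][150:290,230:370],(384,384),interpolation=2)]))
C=np.vstack([cloud(p)]); l=local(C,(.597,-.2622,-.22)); r=np.hypot(l[:,0],l[:,1])
B=l[(r<.04)&(l[:,2]>.026)&(l[:,2]<.05)]; T=l[(r<.046)&(abs(l[:,2]-.011)<.006)]
w,v=np.linalg.eigh(np.cov(B[:,:2].T)); print("bar",B.mean(0),np.degrees(np.arctan2(v[1,1],v[0,1])))
A=np.c_[T[:,:2],np.ones(len(T))]; print("top plane",np.linalg.lstsq(A,T[:,2],rcond=None)[0])
for q in("mini_jar","gift_box"): print(q,[np.round(W(a,x["xyz"]),3) for x in manip.search_frame(a,q)][:1])
E
```

```text
t: 18.4
ee_pos: [0.5103, -0.2411, 0.3114]
tcp_rot: [0.709, -0.638, 0.261, -0.148]
force: [0.3, 0.1, -0.1]
grip_width: 0.0425
grasp_force: 0.0
bar [-0.00098774 -0.00308474  0.0415079 ] 108.07604841581934
top plane [-0.00203362 -0.01056479  0.01335743]
mini_jar []
gift_box [array([ 0.433, -0.226,  0.032])]
```

View pics/j.png

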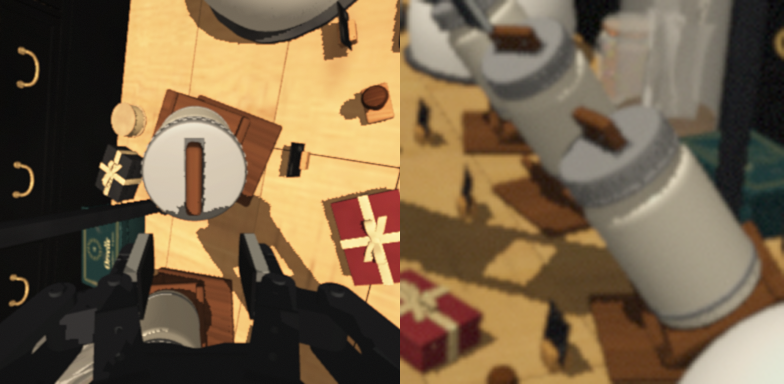

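The lid is seated square on the open canister like its neighbour: wrist view (195,170), side view (615,150). The bar is at about -72° and the gift box hasn't moved. I'll hand the job in.

```bash
python3 -c "
from bench import manip
print(manip.sign_off())"
```

```text
the job is handed in; nothing more can be done
None
```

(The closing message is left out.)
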